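Read the hardness dent through the loupe at its focal height

ROBOT

A 6-joint arm with a two-finger parallel gripper is mounted at the origin on the work surface. World frame = base frame: x ahead of the robot, y to its left, z up, the work surface at z = 0. Lengths are in m, angles in rad, forces in N, time in s.
With the tool pointing down it reaches from about 0.35 to 0.925 m from the base axis. Payload 6.4 kg.
Tool frame: the origin (TCP) lies between the finger pads; the fingertips stand 8 mm ahead of it and the grasp point (between the pads) lies 11 mm behind it; z points along the fingers, y is the line along which they close (so a half turn about z gives the same grasp; the last joint's range is limited). The gripper opens to 85 mm and grips with 20 to 120 N. Pads are 22 mm wide; open, the fingers measure 114 mm over their backs; the gripper's body (76 mm by 85 mm) begins 54 mm behind the grasp point. The pads swing forward as they close: fully open they stand 13 mm farther back than shut.
Start: joints at [1.094, 0.245, 1.558, -0, 1.339, -0.174], TCP at [0.194, 0.62, 0.239] pointing down, gripper open.
Joint ranges: [-3.13, 3.13], [-1.02, 2.26], [0.13, 2.54], [-0.95, 4.09], [0.21, 2.88], [-2.74, 2.74]. Speed limits (rad/s): [2.57, 2.57, 3.14, 3.14, 3.14, 3.14].

INTERFACE

Orientations are given as [roll, pitch, yaw] about the fixed x, y, z axes, in that order (R = Rz(yaw) Ry(pitch) Rx(roll)).
In Python, from rig import ctrl gives the robot as it stands.
- The arm moves only by the shell command python3 -m handwheel 'ROWS'. ROWS is JSON, a list of rows, each an object with "claw": the finger opening in mm, from 0 to 85.4; "linear": the shift along the tool's x, y, z in mm, a list of three; "spin": the turn about the tool's z in units of 8 degrees (1.0 is 8 degrees). In form: [{"claw": claw, "linear": [x, y, z], "spin": spin}, ...]. A call has exactly 8 rows; each row shifts and turns the commanded pose from where the row before left it, along the tool's axes as they then stand; what a row does not reach is not made up. A row lasts 1/10 s, in which the tool goes at most 50 mm and 8.59 degrees, less where a joint would pass 70% of its speed; a pose out of reach is approached as far as the arm can. A call with a gripper value outside its range is refused whole. The fingers move at their own pace and stop on an object; the grip force is fixed at half the most. Time passes only in rows, so rows that do not move let the fingers close, or fill a call up. It gives the time, the measured TCP pose, the force, the opening and the grip force at its end, in the units of the state.
- ctrl.read_state(): the state, without advancing time (a new reading comes with each control period).
- ctrl.capture(name): name is "scene" or "top" or "wrist"; returns (picture, depth): 420x560x3 uint8, red, green, blue; 420x560 float32, m along the optical axis (not along the pixel's ray), 0 where there is no reading.
- ctrl.camera_params(name): a dict with "mtx" (3x3 intrinsics, pixels), "k1" (the pictures are not rectified: a ray, as slopes to the right and down, at radius r is drawn at 1 + k1 r^2 times it, then the intrinsics apply), "cam_to_world" (4x4, takes a point from camera to world coordinates). Camera axes: x right, y up, looking along -z (the intrinsics and any distortion apply to the point x, -y, -z); pixel columns grow to the right and rows downward; lengths in m; the calibration is good to about 2 mm. A picture is of the moment at which its call begins: read the wrist's pose just before it. camera_params takes no time and is no camera call; for the wrist camera it gives the pose at the moment of the call.
- ctrl.sign_off(): hands the job in; it is judged then, once.
Trained networks look in the newest picture that a camera, given by its name, has taken for a name from the list of things; names that differ only in an ending like _2 or _b are one class to them, and where a whole thing is asked for, a point or a joint stands for the part that bears it (a point fixed in the world has none). Each returns a list of dicts, best first, with "confidence" (0 to 1); they miss things now and then, are a little off and sometimes report something else, mostly with a low value. They report only what shows in the picture. A call takes as long as a camera call. They do not tell look-alikes from the thing itself.
- ctrl.boxes_of(camera, name): "point" ([row, column] in pixels, amid what is visible of it).
- ctrl.masks_of(camera, name): "pixels" (420x560 bool, what is visible of it) and "point" ([row, column] in pixels, amid what is visible of it).
The state is a dict: "time": time; "qpos": joint angles; "joint_velocities": joint speeds; "tau": joint torques, N m; "tool_pos": TCP position; "ee_rot": TCP orientation; "contact_force": force on the tool from outside, world axes, zero at the start; "ft_torque": the same for the moment, N m; "width": finger opening in m; "grasp_force": force on a finger pad.
Only numpy, scipy, OpenCV 4.12 (cv2) and the standard library are available. Lean on these libraries where they do the work, as an engineer would, in place of code of your own. Each camera call takes 0.05 s, during which the arm holds its last target. There are 200 camera calls.

TASK

First bring the light up: swing the dimmer's red-knobbed lever until it lines up with the yellow-tipped pointer beside it, and leave it there. Then pick up the loupe by its red handle and hold it level, with the lens centred over the dent (the black dot in the blue spot on the test block) and the rim's mid-height level with the middle of the yellow collar on the gauge post; finish while holding it there, still, in the gripper. The loupe must not touch the block or the stand, and the block, the collar, the pointer and everything else on the bench must stay where they are.

Things in the scene. Friction and masses are not known exactly. Their poses are not given: they have to be found in the camera images.
- loupe: Hand loupe lying flat on the bench: round black rim 60 mm diameter, 18 mm high, with a glass lens, and a straight red handle 16 mm wide and 18 mm high. Origin on its underside, below the lens centre; x points from handle to lens, z up through the lens (vertical when the loupe is level). The red handle runs from x = -48 to x = -140 mm. 55 to 115 g.
- loupe_lens (a point): Centre of the loupe's lens, at half the rim's height: 9 mm above the loupe's origin. Axes as the loupe's.
- loupe_grip (a point): Good place to grip on the red handle, 80 mm behind the lens centre (x = -80 mm) and 9 mm above the underside; grip across the 16 mm width.
- stand: Fixed reading stand: black base plate 145 x 100 x 12 mm, x from -45 to +100 mm of its origin, a low aluminium light strip (to 26 mm high) along its +y edge, and a steel gauge post 8 mm diameter at x = +80 mm, its top 177 mm above the bench. Origin on the bench below the place of the test block; x points to the post.
- collar_mid (a point): Middle of the yellow collar on the gauge post (20 mm diameter, 10 mm high): the marked focal height, set anew each time between about 85 and 135 mm above the bench. It slides on the post if pushed. z is up.
- block: Hardness test block: loose steel disc 60 mm diameter, 16 mm high, lying on the stand's 12 mm base plate (top face 28 mm above the bench). Origin at the centre of its underside.
- dent (a point): The dent to be read: black dot in a blue spot of 16 mm diameter on the block's top face, 12 mm from the disc's centre.
- dimmer_box: Fixed dimmer box of the stand's light: grey, 130 (x) x 80 (y) x 28 mm, with a white dial disc. Origin at the centre of its underside; the lever swings in its x-z plane.
- dimmer (a joint): Dimmer lever's angle in rad: 0 = upright, positive leans to the box's +x, negative to its -x; stops at -0.8 and 0.8. It starts well on the negative side and stays where left (about 1 N at the knob moves it).
- lever_knob (a point): Centre of the red knob on the steel lever: a short round drum 28 mm in diameter whose axis is parallel to the hinge, with flat ends 26 mm apart (pinch it by the flat ends from above: it turns between the pads as the lever swings), 85 mm from the hinge axis. z points along the lever from hinge to knob.
- lever_hinge (a point): Fixed point on the hinge axis, in the lever's swing plane, 35 mm above the bench; y is the hinge axis. Axes as the box's.
- pointer (a joint): Angle of the set-point pointer, in rad, measured just as the lever's; set anew each time. Lever and pointer line up when both angles are equal.
- pointer_tip (a point): Outer end of the yellow-tipped pointer, beside the lever (23 mm to the box's +y), on the same hinge axis, 55 mm from it. z points along the pointer, outward.
- spare: Bystander, loose: spare test block: bare steel disc without a blue spot, 60 mm dia x 16 mm high. Origin at the centre of its underside.
- anvil: Bystander, loose: dark steel stepped anvil, 50 mm dia at the foot, 36 mm high. Origin at the centre of its underside.
- pipe: Bystander, loose: short black pipe standing on end, 64 mm dia x 85 mm high. Origin at the centre of its underside.
- bottle: Bystander, loose: white bottle with blue cap, 48 mm dia x 120 mm high. Origin at the centre of its underside.
- driver: Bystander, loose: screwdriver lying on the bench. Origin near the middle of its length.
- pen: Bystander, loose: red and black pen lying on the bench, 130 mm long, 10 mm thick. Origin near the middle of its length.
There are look-alikes about, which are no part of the job. Leave any pink or turquoise look-alike of the loupe alone.

How it is judged:
On the way, in this order (a step that is already met when the one before it is completed fails the run):
1. the lever lines up with the pointer (angle between the z axis of lever_knob and the z axis of pointer_tip, either way round below 0.09 rad), for 0.3 s.
2. the loupe is lifted in the gripper (contact force between loupe and the fingers above 1 N and height (world z) of loupe_lens above 0.04 m), for 0.2 s.
3. the loupe is held level over the dent at the collar's height (contact force between loupe and the fingers above 1 N and horizontal distance between loupe_lens and dent below 0.01 m and z of loupe_lens in the frame of collar_mid between -0.006 and 0.006 m and angle between loupe's own z axis and vertical below 0.1 rad and linear speed of loupe below 0.03 m/s and contact force between loupe and stand below 0.2 N and contact force between loupe and block below 0.2 N), for 0.5 s.
At the end, for the whole second after the job is handed in: The gripper holds the loupe still (under 30 mm/s), touching neither block nor stand, level within 0.10 rad, lens centre within 10 mm of the dent horizontally and within 6 mm of the collar's middle in height; the lever is within 0.09 rad of the pointer (all of step 3 and angle between the z axis of lever_knob and the z axis of pointer_tip, either way round below 0.09 rad); the arm keeps its last pose, push and grip.
It fails at once if the loupe touches the test block or the stand (contact force between loupe and block above 0.5 N or contact force between loupe and stand above 0.5 N).
It fails at once if the test block is moved (6 mm) (distance of dent from where it was at the start of the episode above 0.006 m).
It fails at once if the collar or the pointer is moved (4 mm) (distance of any of collar_mid, pointer_tip from where it was at the start of the episode above 0.004 m).
It fails at once if a bystander is moved (15 mm) (distance of any of spare, anvil, pipe, bottle, driver, pen from where it was at the start of the episode above 0.015 m).
It also fails if it takes over 61 s, if anything falls off the work surface, if the arm or the gripper's body presses on something with over 40 N, if the wrist force passes 120 N, or if a joint passes its speed limit or range.

## Working session

There is one attempt and no reset: what is moved stays moved. The work goes in short steps, Python scripts to look and compute and a shell command to move; the robot and the scene stay as the last step left them, time stands still between calls to the robot, and variables do not carry over. Pictures are saved under pics/ and viewed, at most 10 in all, crops included, and the job is handed in when it is done.

```bash
ls; mkdir -p pics; cat > h.py <<'E'
import numpy as np, cv2
from rig import ctrl
def save(im,n): cv2.imwrite('pics/'+n,cv2.cvtColor(im,cv2.COLOR_RGB2BGR))
def und(p,cp):
    K=np.array(cp['mtx']);p=np.atleast_2d(np.asarray(p,float))
    x=np.c_[(p[:,0]-K[0,2])/K[0,0],(p[:,1]-K[1,2])/K[1,1]]
    u=x.copy()
    for _ in range(20): u=x/(1+cp['k1']*(u**2).sum(1,keepdims=True))
    return u
def rays(uv,cp):
    u=und(uv,cp);T=np.array(cp['cam_to_world'])
    d=np.c_[u[:,0],-u[:,1],-np.ones(len(u))]
    return T[:3,3],d@T[:3,:3].T
def world(uv,dep,cp):
    o,d=rays(uv,cp); return o+d*np.asarray(dep).reshape(-1,1)
def atz(uv,z,cp):
    o,d=rays(uv,cp); return o+d*((z-o[2])/d[:,2:3])
def mpts(m,dep,cp):
    r,c=np.nonzero(m&(dep>0)); return world(np.c_[c,r],dep[r,c],cp)
E
python3 - <<'E'
from h import *
for n in('scene','top'):
    im,d=ctrl.capture(n); cp=ctrl.camera_params(n); np.savez(f'{n}.npz',im=im,d=d); save(im,n+'.png')
    print(n,np.round(cp['cam_to_world'],3).tolist(),cp['k1'],cp['mtx'][0][0])
    for k in['loupe','stand','collar_mid','block','dent','dimmer_box','lever_knob','pointer_tip','spare','anvil','pipe','bottle','driver','pen']:
        for b in ctrl.masks_of(n,k)[:3]:
            P=mpts(b['pixels'],d,cp)
            print(n,k,round(b['confidence'],2),np.round(b['point']),b['pixels'].sum(),np.round(np.median(P,0),3) if len(P) else '')
a=np.load('scene.npz')['im'];b=np.load('top.npz')['im']
save(a,'s1.png');save(cv2.resize(b,(784,588)),'t1.png')
print(ctrl.read_state())
E
```

```text
pics
scene [[0.256, -0.556, 0.791, 1.559], [0.967, 0.158, -0.202, -0.296], [-0.013, 0.816, 0.578, 0.865], [0.0, 0.0, 0.0, 1.0]] -0.005229670001242806 491.115894630767
scene loupe 0.7 [237. 137.] 554 [ 0.422 -0.436  0.014]
scene loupe 0.7 [207. 306.] 318 [0.382 0.057 0.013]
scene loupe 0.69 [265. 193.] 434 [ 0.574 -0.296  0.015]
scene stand 0.58 [230. 401.] 1052 [0.593 0.279 0.013]
scene block 0.61 [220. 390.] 255 [0.546 0.261 0.027]
scene dent 0.83 [222. 391.] 274 [0.544 0.261 0.027]
scene dimmer_box 0.92 [229. 314.] 1241 [0.555 0.041 0.028]
scene lever_knob 0.6 [205. 318.] 173 [0.498 0.047 0.093]
scene spare 0.73 [217. 260.] 268 [ 0.415 -0.082  0.015]
scene spare 0.38 [181. 400.] 279 [0.353 0.383 0.017]
scene anvil 0.57 [281. 252.] 293 [ 0.683 -0.167  0.016]
scene pipe 0.6 [296. 187.] 1109 [ 0.736 -0.325  0.057]
scene bottle 0.66 [270. 387.] 694 [0.776 0.146 0.063]
scene driver 0.59 [185. 396.] 189 [0.357 0.369 0.02 ]
scene pen 0.76 [292. 122.] 354 [ 0.621 -0.477  0.008]
scene pen 0.6 [296. 187.] 1120 [ 0.736 -0.324  0.057]
top [[-0.025, 0.998, -0.066, 0.388], [-1.0, -0.026, -0.007,
[... 1109 characters left out ...]
e': 1.5, 'qpos': array([ 1.09387761e+00,  2.45095153e-01,  1.55783614e+00,  1.41012976e-05,
        1.33870967e+00, -1.74073258e-01]), 'joint_velocities': array([ 2.89385631e-04, -5.37505688e-04,  7.03998494e-05, -1.51786547e-05,
       -3.55466877e-04,  8.70435404e-04]), 'tau': array([-1.68149490e-03, -4.29534280e+01, -3.26398587e+01, -3.77575734e-04,
        6.54904343e-04, -4.04680168e-05]), 'tool_pos': array([0.19382577, 0.62042175, 0.2392739 ]), 'ee_rot': array([-3.14154745e+00, -2.18821618e-05,  2.83874395e+00]), 'contact_force': array([-0.18045885,  0.01770839,  0.46567183]), 'ft_torque': array([-0.01266435,  0.03421758,  0.08593904]), 'grasp_force': 0.0, 'width': 0.08545062364448669}
```

View pics/s1.png

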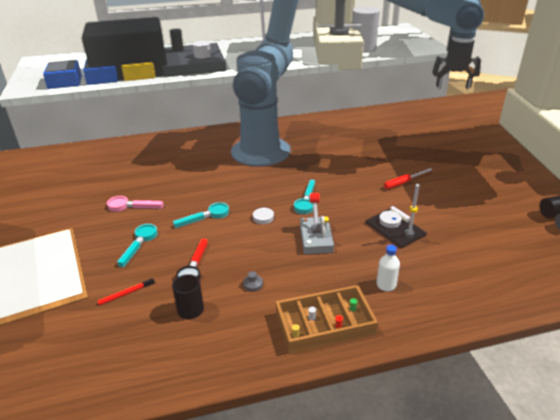

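View pics/t1.png

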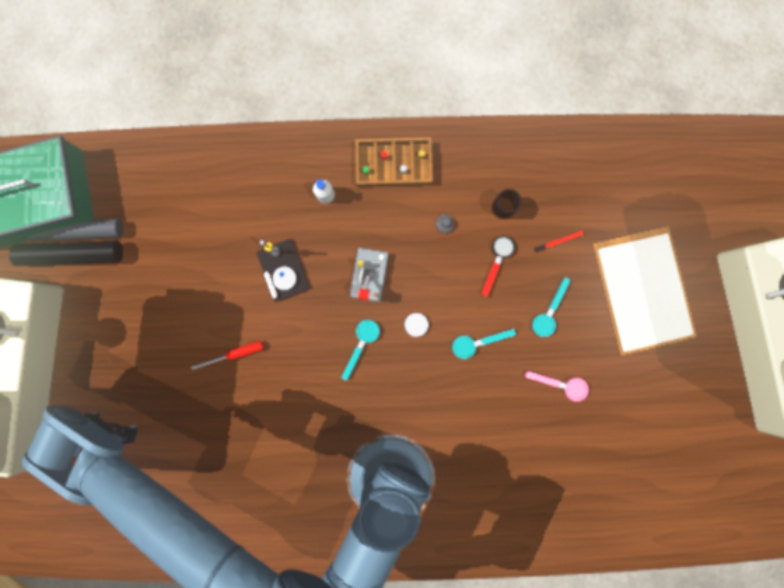

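The red-handled loupe is at top.png crop (503,246) for the lens and (492,278) for the handle, and in the scene at (188,272), partly behind the pipe. 

Things that could be taken for it (top-view crop pixels):
- turquoise loupes at (367,331), (464,347) and (544,325)
- pink loupe at (577,389)
- red screwdriver at (245,351)
- red pen at (565,241)

Red handle plus black rim picks (503,246). The dimmer is at (370,275), its knob at (364,294). The stand is at (284,270).

```bash
python3 - <<'E'
from h import *
s=ctrl.read_state(); cp=ctrl.camera_params('wrist'); T=np.array(cp['cam_to_world'])
from scipy.spatial.transform import Rotation as R
Rt=R.from_euler('xyz',s['ee_rot']).as_matrix()
print('cam in tool',np.round(Rt.T@(T[:3,3]-s['tool_pos']),3),'\n',np.round(Rt.T@T[:3,:3],3),cp['mtx'][0][0])
for n in('scene','top'):
    z=np.load(n+'.npz');im,d=z['im'],z['d'];cp=ctrl.camera_params(n)
    r,c=np.mgrid[:420,:560]; P=world(np.c_[c.ravel(),r.ravel()],d.ravel(),cp).reshape(420,560,3)
    def near(x,y,rad): return (np.hypot(P[...,0]-x,P[...,1]-y)<rad)
    m=near(.545,.04,.1)&(abs(P[...,2]-.028)<.004)
    print(n,'box',cv2.minAreaRect(P[m][:,:2].astype(np.float32)))
    hsv=cv2.cvtColor(im,cv2.COLOR_RGB2HSV); red=((hsv[...,0]<8)|(hsv[...,0]>172))&(hsv[...,1]>150)&(hsv[...,2]>80)
    m=red&near(.545,.04,.1); print('knob',np.median(P[m],0),m.sum())
    m=red&near(.57,-.3,.1)&(P[...,2]<.03); print('handle',cv2.minAreaRect(P[m][:,:2].astype(np.float32)),P[m].mean(0),m.sum())
    m=near(.67,-.3,.045)&(P[...,2]>.008)&(P[...,2]<.025); print('rim',P[m].mean(0),m.sum())
    y=(abs(hsv[...,0].astype(int)-28)<8)&(hsv[...,1]>150)&(hsv[...,2]>100)
    for q in((.545,.04),(.58,.27)):
        m=y&near(*q,.1); print('yellow',np.median(P[m],0) if m.any() else 0,m.sum())
    b=(abs(hsv[...,0].astype(int)-115)<12)&(hsv[...,1]>100)
    m=b&near(.54,.26,.05);print('blue',P[m].mean(0) if m.any() else 0,m.sum())
E
```

```text
cam in tool [ 0.076 -0.001 -0.135] 
 [[ 0.     0.955  0.297]
 [ 1.     0.    -0.002]
 [-0.001  0.297 -0.955]] 306.16290575195507
scene box ((0.5411036610603333, 0.04097837582230568), (0.0800597295165062, 0.13675440847873688), 79.028076171875)
knob [0.4937751  0.05190334 0.10723207] 77
handle ((0.518525242805481, -0.284987211227417), (0.029772290959954262, 0.09224367141723633), 66.38095092773438) [ 0.52090633 -0.27860311  0.01323386] 217
rim [nan nan nan] 0
yellow [0.56652195 0.06133652 0.08443414] 13
yellow [0.61524508 0.28802204 0.10400716] 32
blue [0.5465727 0.2721887 0.0281348] 5
top box ((0.5397670865058899, 0.04003234952688217), (0.08003385365009308, 0.12922242283821106), 79.02779388427734)
knob [0.47898631 0.05326129 0.10767958] 50
handle ((0.5195611715316772, -0.28208592534065247), (0.025198813527822495, 0.09223340451717377), 66.65986633300781) [ 0.51866405 -0.28049506  0.01134826] 162
rim [ 0.67012439 -0.30395177  0.01553884] 27
yellow [0.56103407 0.06011217 0.08049227] 5
yellow [0.60636658 0.29107506 0.10531199] 24
blue [0.54510405 0.27307033 0.02742278] 4<stdin>:15: RuntimeWarning: Mean of empty slice.
  ret = um.true_divide(
```

```bash
python3 -m handwheel '[{"claw":85,"linear":[-33,-27.5,-4.5],"spin":0},{"claw":85,"linear":[-33,-27.5,-4.5],"spin":0},{"claw":85,"linear":[-33,-27.5,-4.5],"spin":0},{"claw":85,"linear":[-33,-27.5,-4.5],"spin":0},{"claw":85,"linear":[-33,-27.5,-4.5],"spin":0},{"claw":85,"linear":[-33,-27.5,-4.5],"spin":0},{"claw":85,"linear":[-33,-27.5,-4.5],"spin":0},{"claw":85,"linear":[-33,-27.5,-4.5],"spin":0}]'
python3 -m handwheel '[{"claw":85,"linear":[-33,-27.5,-4.5],"spin":0},{"claw":85,"linear":[-33,-27.5,-4.5],"spin":0},{"claw":85,"linear":[-33,-27.5,-4.5],"spin":0},{"claw":85,"linear":[-33,-27.5,-4.5],"spin":0},{"claw":85,"linear":[-33,-27.5,-4.5],"spin":0},{"claw":85,"linear":[0,0,0],"spin":-0.8},{"claw":45,"linear":[0,0,0],"spin":0},{"claw":45,"linear":[0,0,0],"spin":0}]'
cat > w.py <<'E'
from h import *
import sys
s=ctrl.read_state();cp=ctrl.camera_params('wrist');im,d=ctrl.capture('wrist')
np.savez(sys.argv[1]+'.npz',im=im,d=d,K=cp['mtx'],k1=cp['k1'],T=cp['cam_to_world']);save(im,sys.argv[1]+'.png')
print(s['time'],s['tool_pos'],s['ee_rot'])
for k in sys.argv[2:]:
    for b in ctrl.masks_of('wrist',k)[:3]:
        P=mpts(b['pixels'],d,cp)
        print(k,round(b['confidence'],2),np.round(b['point']),b['pixels'].sum(),np.round(np.median(P,0),4) if len(P) else '')
E
python3 w.py w1 lever_knob pointer_tip collar_mid dent block stand
```

```text
time: 2.3
tool_pos: [0.3809, 0.3302, 0.2757]
ee_rot: [3.141, 0.001, 2.839]
contact_force: [0.8, -0.2, 0.1]
width: 0.0849
grasp_force: 0.0
time: 3.1
tool_pos: [0.4965, 0.1515, 0.2977]
ee_rot: [3.142, -0.0, 2.949]
contact_force: [0.2, 0.0, -0.6]
width: 0.0587
grasp_force: 0.0
3.1 [0.49647168 0.15150013 0.29767259] [ 3.14152085e+00 -2.76134672e-04  2.94860598e+00]
lever_knob 0.8 [196. 200.] 853 [0.4846 0.0531 0.108 ]
pointer_tip 0.57 [248. 224.] 180 [0.5578 0.0639 0.0767]
collar_mid 0.62 [259. 414.] 135 [0.6035 0.2869 0.1054]
collar_mid 0.52 [214. 216.] 5275 [0.5296 0.0555 0.0284]
collar_mid 0.31 [141. 104.] 1894 [ 0.4037 -0.0737  0.0153]
dent 0.73 [186. 371.] 1571 [0.5334 0.2656 0.0283]
dent 0.53 [283.   6.] 1783 [ 0.5779 -0.2892  0.0114]
block 0.59 [188. 369.] 1655 [0.5329 0.2648 0.0282]
block 0.38 [280.   6.] 1709 [ 0.5761 -0.2892  0.0116]
stand 0.66 [214. 380.] 6316 [0.5755 0.2827 0.0126]
```

View pics/w1.png

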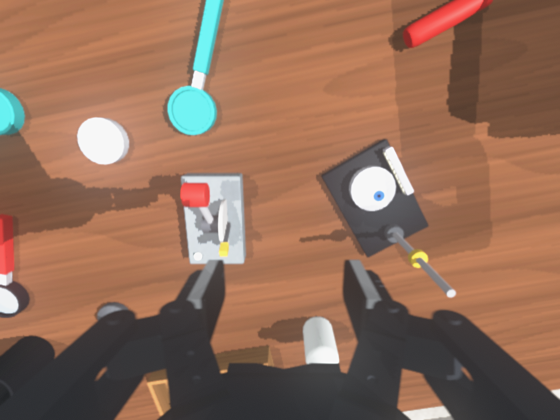

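The wrist view shows the knob at (195,195) col,row, the yellow pointer tip at (224,249), the dent at (379,196) and the collar at (419,259). The red loupe is at the left edge (8,270).

```bash
cat > m.py <<'E'
from h import *
import sys
def load(n):
    z=np.load(n+'.npz'); cp=dict(mtx=z['K'],k1=float(z['k1']),cam_to_world=z['T']);im,d=z['im'],z['d']
    r,c=np.mgrid[:420,:560]; P=world(np.c_[c.ravel(),r.ravel()],d.ravel(),cp).reshape(420,560,3); P[d<=0]=9
    h=cv2.cvtColor(im,cv2.COLOR_RGB2HSV).astype(int)
    red=((h[...,0]<8)|(h[...,0]>172))&(h[...,1]>150)&(h[...,2]>80)
    yel=(abs(h[...,0]-28)<8)&(h[...,1]>150)&(h[...,2]>100)
    blu=(abs(h[...,0]-110)<15)&(h[...,1]>90)
    return im,d,cp,P,h,red,yel,blu
def near(P,x,y,r): return np.hypot(P[...,0]-x,P[...,1]-y)<r
E
cat > d.py <<'E'
from m import *
im,d,cp,P,h,red,yel,blu=load(sys.argv[1])
a=np.deg2rad(-10.97);ex=np.array([np.cos(a),np.sin(a),0]);ey=np.array([-np.sin(a),np.cos(a),0]);H=np.array([.540,.0405,.035])
m=near(P,.54,.04,.1)&(abs(P[...,2]-.028)<.003)
print('box',cv2.minAreaRect(P[m][:,:2].astype(np.float32)),'z',P[m][:,2].mean())
for nm,mk in(('knob',red),('ptr',yel)):
    m=mk&near(P,.54,.04,.1); Q=P[m]-H; q=np.c_[Q@ex,Q@ey,Q[:,2]]
    print(nm,m.sum(),'min',q.min(0).round(4),'max',q.max(0).round(4),'med',np.median(q,0).round(4), 'ang',np.arctan2(np.median(q[:,0]),np.median(q[:,2])))
m=blu&near(P,.54,.26,.05); r,c=np.nonzero(m); print('blue',m.sum(),atz([[c.mean(),r.mean()]],.028,cp),P[m].mean(0))
m=yel&near(P,.605,.285,.05); print('collar',m.sum(),P[m].min(0),P[m].max(0),P[m].mean(0)); r,c=np.nonzero(m); print(c.mean(),r.mean())
E
python3 d.py w1
```

```text
box ((0.5386150479316711, 0.042884912341833115), (0.08016835153102875, 0.13024947047233582), 78.89999389648438) z 0.02797522873023414
knob 534 min [-0.0718 -0.05   -0.036 ] max [-0.0299  0.0151  0.0788] med [-0.0615  0.0031  0.0743] ang -0.6915645466547897
ptr 11 min [0.0115 0.0224 0.0407] max [0.0151 0.0297 0.0491] med [0.0138 0.0242 0.0446] ang 0.30097602465320816
blue 72 [[0.54571994 0.27346093 0.028     ]] [0.54551582 0.27327305 0.02869566]
collar 94 [0.59849869 0.28077    0.09731184] [0.6179387  0.29680125 0.1074912 ] [0.60514319 0.28634062 0.10415465]
414.031914893617 257.36170212765956
```

```bash
python3 -m handwheel '[{"claw":45,"linear":[-30,-17.5,22],"spin":0},{"claw":45,"linear":[-30,-17.5,22],"spin":0},{"claw":45,"linear":[-30,-17.5,22],"spin":0},{"claw":45,"linear":[-30,-17.5,22],"spin":0},{"claw":45,"linear":[0,0,0],"spin":0},{"claw":45,"linear":[0,0,0],"spin":0},{"claw":45,"linear":[0,0,0],"spin":0},{"claw":45,"linear":[0,0,0],"spin":0}]'
python3 w.py w2 lever_knob pointer_tip; python3 d.py w2
python3 - <<'E'
from h import *
im=cv2.imread('pics/w2.png'); cv2.imwrite('pics/w2c.png',cv2.resize(im[60:340,130:430],(600,560)))
E
```

```text
time: 4.25
tool_pos: [0.6013, 0.0607, 0.2113]
ee_rot: [3.141, 0.002, 2.952]
contact_force: [-0.2, -0.0, 1.1]
width: 0.0449
grasp_force: 0.0
4.25 [0.60125444 0.06065895 0.21127066] [3.14124087e+00 2.20960137e-03 2.95171480e+00]
lever_knob 0.94 [ 68. 250.] 2138 [0.489  0.051  0.1082]
pointer_tip 0.84 [159. 276.] 301 [0.559  0.0626 0.0815]
box ((0.5390619039535522, 0.04258021339774132), (0.07981819659471512, 0.1295749396085739), 79.0696029663086) z 0.027884836885564323
knob 1345 min [-0.0898 -0.0309 -0.0367] max [-0.0445  0.0147  0.0783] med [-0.0555  0.0031  0.0745] ang -0.6404721754948131Traceback (most recent call last):
  File "d.py", line 8, in <module>
    print(nm,m.sum(),'min',q.min(0).round(4),'max',q.max(0).round(4),'med',np.median(q,0).round(4), 'ang',np.arctan2(np.median(q[:,0]),np.median(q[:,2])))
                           ~~~~~^^^
    return umr_minimum(a, axis, None, out, keepdims, initial, where)
ValueError: zero-size array to reduction operation minimum which has no identity
```

View pics/w2c.png

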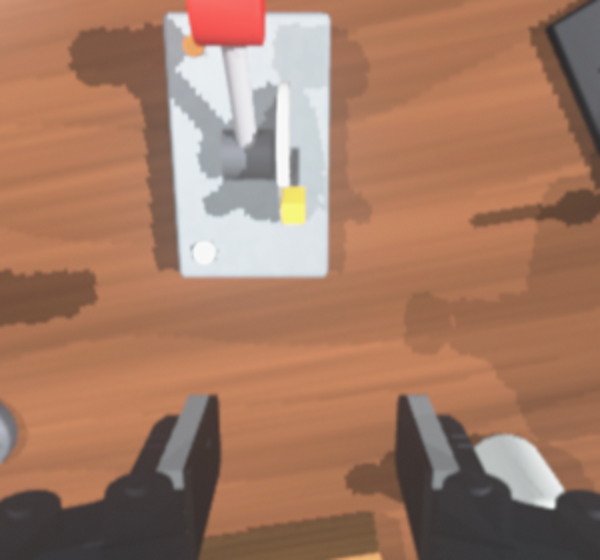

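Crop: the yellow tip is at (293,205), the lever shaft runs from the hinge (240,150) to the knob (227,20), and the white dial is beside it.

```bash
python3 - <<'E'
from m import *
im,d,cp,P,h,red,yel,blu=load('w2')
print(h[155:172:4,274:280:2].tolist())
a=np.deg2rad(-10.95);ex=np.array([np.cos(a),np.sin(a),0]);ey=np.array([-np.sin(a),np.cos(a),0]);H=np.array([.539,.0425,.035])
o,_=rays([[0,0]],cp); print('cam',(o-H)@ex,(o-H)@ey,o[2]-.035)
for c in(276,):
  for r in range(136,176,2):
    q=P[r,c]-H; print(r,c,h[r,c],np.round([q@ex,q@ey,q[2]],4))
m=((h[...,1]>140)&(abs(h[...,0]-26)<8)&near(P,.56,.06,.03)&(P[...,2]>.06))
r,c=np.nonzero(m);Q=P[m]-H;q=np.c_[Q@ex,Q@ey,Q[:,2]]
if len(q):
  print(len(q),r.min(),r.max(),c.min(),c.max(),q.min(0),q.max(0),np.median(q,0))
# shaft of lever
m=near(P,.54,.04,.1)&(P[...,2]>.05)&(P[...,2]<.085)&(h[...,1]<60)
Q=P[m]-H;q=np.c_[Q@ex,Q@ey,Q[:,2]];m2=abs(q[:,1])<.012
print('shaft',m2.sum(),np.median(np.arctan2(q[m2,0],q[m2,2])),np.median(q[m2],0))
E
```

```text
[[[27, 143, 242], [27, 142, 243], [27, 141, 244]], [[27, 141, 244], [27, 141, 244], [27, 141, 244]], [[30, 117, 247], [30, 117, 247], [30, 119, 247]], [[30, 124, 247], [30, 125, 247], [30, 125, 247]], [[29, 88, 247], [29, 89, 247], [29, 91, 247]]]
cam -0.018487783127273744 0.028817788817727296 0.31073586810915055
136 276 [120   6 129] [-0.001   0.0221  0.0071]
138 276 [113   8 127] [0.0007 0.0222 0.0106]
140 276 [113   8 125] [0.0023 0.0223 0.0141]
142 276 [120   6 123] [0.0039 0.0223 0.017 ]
144 276 [113   8 122] [0.0053 0.0224 0.0218]
146 276 [110   6 122] [0.0069 0.0225 0.025 ]
148 276 [110   6 126] [0.0083 0.0225 0.0288]
150 276 [113   8 131] [0.0098 0.0226 0.0316]
152 276 [ 18  37 152] [0.0114 0.0226 0.0328]
154 276 [ 26 139 242] [0.0126 0.0227 0.0386]
156 276 [ 27 142 243] [0.0138 0.0228 0.043 ]
158 276 [ 27 141 244] [0.0152 0.0228 0.045 ]
160 276 [ 27 141 244] [0.0165 0.0229 0.0481]
162 276 [ 30 124 247] [0.0179 0.0229 0.0503]
164 276 [ 30 121 247] [0.0194 0.023  0.0516]
166 276 [ 30 125 247] [0.0213 0.0229 0.05  ]
168 276 [ 30 126 247] [0.0231 0.0229 0.0499]
170 276 [ 30 123 247] [0.0248 0.0229 0.0497]
172 276 [ 25  27 239] [0.0271 0.0228 0.0464]
174 276 [102  11 233] [ 0.0386  0.0216 -0.0079]
53 155 160 272 280 [0.01304428 0.01931246 0.04037647] [0.01656692 0.02631944 0.04914336] [0.01502971 0.02284735 0.04502805]
shaft 458 -0.6433875092939016 [-0.02612513  0.00070339  0.03436442]
```

```bash
python3 -m handwheel '[{"claw":45,"linear":[37.5,-10,0],"spin":0},{"claw":45,"linear":[37.5,-10,0],"spin":0},{"claw":45,"linear":[37.5,-9.5,0],"spin":0},{"claw":45,"linear":[0,0,30],"spin":0},{"claw":45,"linear":[0,0,30],"spin":0},{"claw":45,"linear":[0,0,10],"spin":0},{"claw":45,"linear":[0,0,0],"spin":0},{"claw":45,"linear":[0,0,0],"spin":0}]'
cat > b.py <<'E'
from m import *
a=np.deg2rad(-10.95);ex=np.array([np.cos(a),np.sin(a),0]);ey=np.array([-np.sin(a),np.cos(a),0]);H=np.array([.539,.0425,.035])
s=ctrl.read_state();q=s['tool_pos']-H;print('tcp in box',q@ex,q@ey,q[2],s['time'],s['contact_force'])
E
python3 b.py; python3 w.py w3 lever_knob; python3 - <<'E'
from b import *
for n in('w2','w3'):
    im,d,cp,P,h,red,yel,blu=load(n)
    Q=P-H;q=np.stack([Q@ex,Q@ey,Q[...,2]],-1)
    m=(q[...,1]>.01)&(q[...,1]<.022)&(abs(q[...,0])<.06)&(q[...,2]>0)&~red
    if m.any(): print(n,'disc',q[m].min(0),q[m].max(0),m.sum())
    m=red&(abs(q[...,0])<.09)&(abs(q[...,1])<.04)&(q[...,2]>.05)
    if m.any(): print('knob',m.sum(),np.percentile(q[m],[1,50,99],axis=0))
E
```

```text
time: 5.2
tool_pos: [0.4861, 0.0522, 0.141]
ee_rot: [3.141, 0.002, 2.951]
contact_force: [0.2, -0.9, 0.3]
width: 0.0453
grasp_force: 0.0
tcp in box -0.053804229645865724 -0.0005433370101823602 0.10595264460102757 5.2 [ 0.21761783 -0.89780614  0.32575911]
5.2 [0.48607216 0.05218679 0.14095264] [3.14147317e+00 1.64642606e-03 2.95073158e+00]
lever_knob 0.93 [242. 289.] 2063 [0.4797 0.0529 0.1098]
tcp in box -0.05342270980320451 -0.0005812459330763511 0.10637207903543164 5.3 [ 0.28200518  0.28758785 -0.33474139]
w2 disc [-5.85809445e-02  1.00028227e-02  9.78806380e-05] [0.04915694 0.02199175 0.26684143] 4167
knob 1335 [[-0.06915286 -0.01251953  0.06249008]
 [-0.05408864  0.00130361  0.074547  ]
 [-0.04356295  0.01287825  0.07777007]]
w3 disc [-0.05994433  0.01017502  0.00023607] [0.03130576 0.02199486 0.13903556] 1326
knob 1577 [[-0.07022084 -0.01228325  0.06370092]
 [-0.06276322 -0.00013134  0.07528577]
 [-0.04897113  0.01163542  0.0780232 ]]
```

```bash
python3 - <<'E'
from b import *
im,d,cp,P,h,red,yel,blu=load('w2')
for r in range(98,158,6):
    q=P[r,271]-H; print(r,h[r,271],np.round([q@ex,q@ey,q[2]],4))
E
python3 -m handwheel '[{"claw":45,"linear":[2,0,15],"spin":0},{"claw":45,"linear":[0,0,15],"spin":0},{"claw":45,"linear":[0,0,11],"spin":0},{"claw":26,"linear":[0,0,0],"spin":0},{"claw":20,"linear":[0,0,0],"spin":0},{"claw":20,"linear":[0,0,0],"spin":0},{"claw":20,"linear":[0,0,0],"spin":0},{"claw":20,"linear":[0,0,0],"spin":0}]'; python3 b.py
```

```text
tcp in box -0.05342270980320451 -0.0005812459330763511 0.10637207903543164 5.3 [ 0.28200518  0.28758785 -0.33474139]
98 [104  13 218] [-0.036   0.0172 -0.0064]
104 [ 30   1 243] [-0.0296  0.018   0.0168]
110 [  0   0 247] [-0.0243  0.0182  0.0243]
116 [  0   0 247] [-0.0193  0.0183  0.0286]
122 [  0   0 247] [-0.0143  0.0184  0.0316]
128 [  0   0 247] [-0.0092  0.0183  0.0327]
134 [  0   0 247] [-0.0042  0.0183  0.0332]
140 [  0   0 247] [0.0009 0.0183 0.0341]
146 [  0   0 247] [0.0061 0.0182 0.0338]
152 [105   2 248] [0.0114 0.0181 0.0329]
time: 6.1
tool_pos: [0.4833, 0.0533, 0.0991]
ee_rot: [3.14, 0.0, 2.95]
contact_force: [1.2, 4.6, -4.2]
width: 0.0248
grasp_force: 59.8
tcp in box -0.056701482197665645 2.087921958774517e-06 0.06410607268622011 6.1 [ 1.18726325  4.60728544 -4.161843  ]
```

```bash
python3 -m handwheel '[{"claw":20,"linear":[-14.7,0,-10.1],"spin":0},{"claw":20,"linear":[-15.6,0,-6.6],"spin":0},{"claw":20,"linear":[-16.6,0,-3.4],"spin":0},{"claw":20,"linear":[-17,0,0],"spin":0},{"claw":20,"linear":[-12.5,0,2.2],"spin":0},{"claw":20,"linear":[-12.9,0,4.4],"spin":0},{"claw":20,"linear":[0,0,0],"spin":0},{"claw":20,"linear":[0,0,0],"spin":0}]'; python3 b.py
```

```text
time: 6.9
tool_pos: [0.5715, 0.0363, 0.1133]
ee_rot: [3.14, 0.0, 2.95]
contact_force: [0.2, 5.6, 2.3]
width: 0.0247
grasp_force: 58.7
tcp in box 0.033105198350242046 0.00011977018591655376 0.078310625626985 6.9 [0.23149666 5.59468301 2.32217601]
```

```bash
python3 -m handwheel '[{"claw":45,"linear":[0,0,0],"spin":0},{"claw":45,"linear":[0,0,0],"spin":0},{"claw":45,"linear":[0,0,-10],"spin":0},{"claw":45,"linear":[0,0,-45],"spin":0},{"claw":45,"linear":[0,0,-45],"spin":0},{"claw":45,"linear":[-25,0,0],"spin":0},{"claw":45,"linear":[-35,0,0],"spin":0},{"claw":45,"linear":[0,0,0],"spin":0}]'; python3 w.py w4 lever_knob pointer_tip; python3 - <<'E'
from b import *
im,d,cp,P,h,red,yel,blu=load('w4')
Q=P-H;q=np.stack([Q@ex,Q@ey,Q[...,2]],-1)
m=red&(abs(q[...,0])<.09)&(abs(q[...,1])<.04)&(q[...,2]>.05)&(q[...,2]<.11)
r,c=np.nonzero(m)
print('knob',m.sum(),np.percentile(q[m],[1,50,99],axis=0),r.min(),r.max(),c.min(),c.max())
k=q[m];k=k[abs(k[:,1])<.009]
from scipy.optimize import least_squares
f=least_squares(lambda p:np.hypot(k[:,0]-p[0],k[:,2]-p[1])-.014,[.03,.075],loss='soft_l1',f_scale=.001);print('circle',f.x,np.arctan2(*f.x),np.hypot(*f.x))
m=(h[...,1]>80)&(abs(h[...,0]-28)<8)&(q[...,1]>.015)&(q[...,1]<.03)&(q[...,2]>.035)&(q[...,2]<.06)
r,c=np.nonzero(m);print('yel',r.min(),r.max(),c.min(),c.max());cc=int(np.median(c))
for r in range(r.min()-14,r.max()+3,2):print(r,h[r,cc],q[r,cc].round(4))
im2=cv2.imread('pics/w4.png'); cv2.imwrite('pics/w4c.png',cv2.resize(im2[60:340,130:430],(600,560)))
E
```

```text
time: 7.7
tool_pos: [0.6326, 0.0229, 0.2137]
ee_rot: [-3.141, 0.004, 2.95]
contact_force: [-0.6, 0.5, -0.7]
width: 0.045
grasp_force: 0.0
7.7 [0.63262206 0.02288465 0.21374241] [-3.14120914  0.00354793  2.94950694]
lever_knob 0.87 [111. 288.] 1539 [0.5555 0.0391 0.1301]
pointer_tip 0.67 [115. 314.] 305 [0.5604 0.0618 0.0832]
tcp in box 0.09222093311004399 -0.0008689297957494552 0.17746575269533338 7.85 [-0.03377027  0.20299001 -1.0666903 ]
knob 955 [[ 0.00464525 -0.012299    0.08862555]
 [ 0.02024773  0.00047936  0.09440337]
 [ 0.02903579  0.01152645  0.09764556]] 94 131 268 304
circle [0.01712286 0.08286539] 0.20376684636053488 0.0846159898645047
yel 107 125 308 320
93 [104  16 208] [-0.0025  0.027  -0.0068]
95 [104  14 201] [-0.0006  0.027  -0.0058]
97 [109  11 179] [ 0.0012  0.0271 -0.0063]
99 [126   8 158] [0.0043 0.0248 0.0185]
101 [150   9 143] [0.0062 0.0244 0.0236]
103 [159  13 136] [0.0081 0.024  0.0288]
105 [  0  19 135] [0.0098 0.0238 0.0314]
107 [ 22 136 215] [0.0117 0.023  0.0402]
109 [ 25 158 233] [0.0133 0.0229 0.0419]
111 [ 25 156 234] [0.015  0.0224 0.0477]
113 [ 26 154 240] [0.0166 0.0222 0.0507]
115 [ 28 144 247] [0.0181 0.0221 0.0519]
117 [ 28 145 246] [0.0197 0.0223 0.0507]
119 [ 28 145 246] [0.0212 0.0223 0.0513]
121 [ 28 145 246] [0.0228 0.0223 0.0515]
123 [ 28 148 246] [0.0244 0.0226 0.0486]
125 [ 24  82 235] [0.026  0.0227 0.0478]
127 [107  11 210] [ 0.0293  0.0278 -0.0062]
```

View pics/w4c.png

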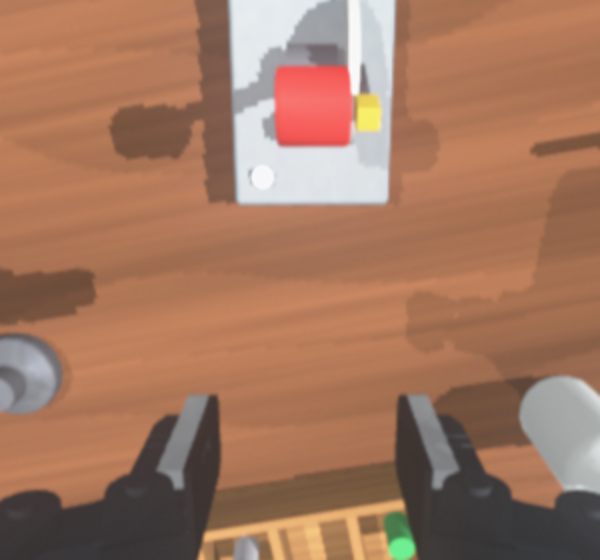

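The lever (knob at crop (312,105)) sits at about 0.20 rad, while the pointer (yellow at (368,113)) is at about 0.41. It slipped, so I'll re-grip and nudge it further.

```bash
python3 -m handwheel '[{"claw":45,"linear":[37.5,0.7,0],"spin":0},{"claw":45,"linear":[37.5,0.7,0],"spin":0},{"claw":45,"linear":[0,0,40],"spin":0},{"claw":45,"linear":[0,0,35],"spin":0},{"claw":45,"linear":[0,0,20],"spin":0},{"claw":20,"linear":[0,0,0],"spin":0},{"claw":20,"linear":[0,0,0],"spin":0},{"claw":20,"linear":[0,0,0],"spin":0}]'; python3 b.py
python3 -m handwheel '[{"claw":20,"linear":[0,0,0],"spin":0},{"claw":20,"linear":[-4,0,1],"spin":0},{"claw":20,"linear":[-5,0,1.5],"spin":0},{"claw":20,"linear":[-5,0,1.8],"spin":0},{"claw":20,"linear":[-5,0,2],"spin":0},{"claw":20,"linear":[0,0,0],"spin":0},{"claw":20,"linear":[0,0,0],"spin":0},{"claw":20,"linear":[0,0,0],"spin":0}]'; python3 b.py
cat > k.py <<'E'
from b import *
import sys
im,d,cp,P,h,red,yel,blu=load(sys.argv[1])
Q=P-H;q=np.stack([Q@ex,Q@ey,Q[...,2]],-1)
m=red&(abs(q[...,0])<.09)&(abs(q[...,1])<.04)&(q[...,2]>.05)&(q[...,2]<.11)
k=q[m];k=k[abs(k[:,1])<.009]
from scipy.optimize import least_squares
f=least_squares(lambda p:np.hypot(k[:,0]-p[0],k[:,2]-p[1])-.014,[.03,.075],loss='soft_l1',f_scale=.001);print(len(k),'circle',f.x,np.arctan2(*f.x),np.hypot(*f.x))
E
python3 w.py w5; python3 k.py w5
```

```text
time: 8.65
tool_pos: [0.5544, 0.04, 0.1162]
ee_rot: [-3.141, -0.004, 2.951]
contact_force: [-3.4, -1.6, -12.4]
width: 0.0247
grasp_force: 63.1
tcp in box 0.01559078317961185 0.00044171140593523547 0.08124017725025579 8.65 [ -3.44845839  -1.57819776 -12.4315767 ]
time: 9.45
tool_pos: [0.5741, 0.0361, 0.1114]
ee_rot: [-3.141, -0.003, 2.951]
contact_force: [-5.9, -2.0, -4.7]
width: 0.0251
grasp_force: 63.3
tcp in box 0.03571372494806552 0.0004289666095324217 0.07636547908369079 9.45 [-5.92155132 -2.00142766 -4.73002014]
9.45 [0.57414498 0.03613725 0.11136548] [-3.14079665e+00 -2.99895992e-03  2.95066221e+00]
tcp in box 0.035754513183926105 0.00041326131643554763 0.07640779900054459 9.5 [-6.91593511 -1.13431012 -5.40967255]
2220 circle [0.03398617 0.07799488] 0.41093961315916444 0.08507797187160626
```

```bash
python3 -m handwheel '[{"claw":30,"linear":[0,0,0],"spin":0},{"claw":45,"linear":[0,0,0],"spin":0},{"claw":45,"linear":[0,0,0],"spin":0},{"claw":45,"linear":[0,0,-10],"spin":0},{"claw":45,"linear":[0,0,-40],"spin":0},{"claw":45,"linear":[0,0,-50],"spin":0},{"claw":45,"linear":[-30,0,0],"spin":0},{"claw":45,"linear":[-30,0,0],"spin":0}]'; python3 w.py w6; python3 k.py w6
```

```text
time: 10.3
tool_pos: [0.6365, 0.0247, 0.2161]
ee_rot: [3.141, 0.008, 2.951]
contact_force: [-0.4, 0.5, -0.4]
width: 0.0453
grasp_force: 0.0
10.3 [0.63648373 0.02472234 0.21612359] [3.14107402 0.00817732 2.95096866]
tcp in box 0.10206140518382602 0.00022784876977382577 0.17939244788191797 10.35 [-1.67190882 -2.86127687  0.01852948]
640 circle [0.03314894 0.07780156] 0.40277692173299495 0.08456911038237919
```

```bash
python3 -m handwheel '[{"claw":45,"linear":[-3.5,-45,-3.5],"spin":0},{"claw":45,"linear":[-3.5,-45,-3.5],"spin":0},{"claw":45,"linear":[-3.5,-45,-3.5],"spin":0},{"claw":45,"linear":[-3.5,-45,-3.5],"spin":0},{"claw":45,"linear":[-3.5,-45,-3.5],"spin":0},{"claw":45,"linear":[-3.5,-45,-3.5],"spin":0},{"claw":45,"linear":[-3.5,-45,-3.5],"spin":0},{"claw":45,"linear":[0,0,0],"spin":1.0}]'
cat > l.py <<'E'
from m import *
im,d,cp,P,h,red,yel,blu=load(sys.argv[1])
m=red&near(P,.53,-.285,.09); Q=P[m];top=Q[:,2]>np.percentile(Q[:,2],50)-.004
z=np.median(Q[top][:,2]);m=m&(abs(P[...,2]-z)<.004)
print('handle n',m.sum(),'ztop',z,cv2.minAreaRect(P[m][:,:2].astype(np.float32)))
r,c=np.nonzero(m);print('edge',r.min(),c.min(),r.max(),c.max())
A=atz(np.c_[c,r],z,cp)[:,:2];ctr=A.mean(0);w,v=np.linalg.eigh(np.cov((A-ctr).T));ax=v[:,1]*np.sign(v[0,1])
t=(A-ctr)@ax;n=(A-ctr)@v[:,0];print('ctr',ctr,'yaw deg',np.degrees(np.arctan2(ax[1],ax[0])),'len',np.ptp(t),'wid',np.ptp(n),'front end',ctr+ax*t.max(),'rear',ctr+ax*t.min(),'grip(-80)',ctr+ax*((t.max()+t.min())/2+.014))
e=ctr+ax*(t.max()+.048)
m=near(P,*e,.045)&(abs(P[...,2]-.014)<.007)&(h[...,2]<90);print('rim n',m.sum(),cv2.minEnclosingCircle(P[m][:,:2].astype(np.float32)) if m.any() else 0,'pred lens',e)
E
python3 w.py w7 loupe; python3 l.py w7
python3 - <<'E'
from h import *
im=cv2.imread('pics/w7.png'); cv2.imwrite('pics/w7c.png',cv2.resize(im[20:320,130:430],(600,600)))
E
```

```text
time: 11.15
tool_pos: [0.5977, -0.2948, 0.2376]
ee_rot: [-3.139, 0.004, 2.802]
contact_force: [-0.2, -0.5, -0.5]
width: 0.0449
grasp_force: 0.0
11.15 [ 0.59769249 -0.29484905  0.23764462] [-3.13924919  0.00369427  2.80186938]
loupe 0.74 [ 58. 110.] 5272 [ 0.4086 -0.4291  0.0127]
loupe 0.71 [178. 274.] 3320 [ 0.5871 -0.3017  0.0166]
handle n 811 ztop 0.017696216677760668 ((0.5184084177017212, -0.2785744071006775), (0.015933111310005188, 0.0906311422586441), 66.12934112548828)
edge 68 265 154 284
ctr [ 0.52027839 -0.2803406 ] yaw deg -22.173814978979618 len 0.09024012958811231 wid 0.017913512034261066 front end [ 0.55989125 -0.2964852 ] rear [ 0.476325   -0.26242698] grip(-80) [ 0.53107273 -0.28473994]
rim n 22 ((0.6037262678146362, -0.31585901975631714), 0.028133466839790344) pred lens [ 0.60434132 -0.31460124]
```

View pics/w7c.png

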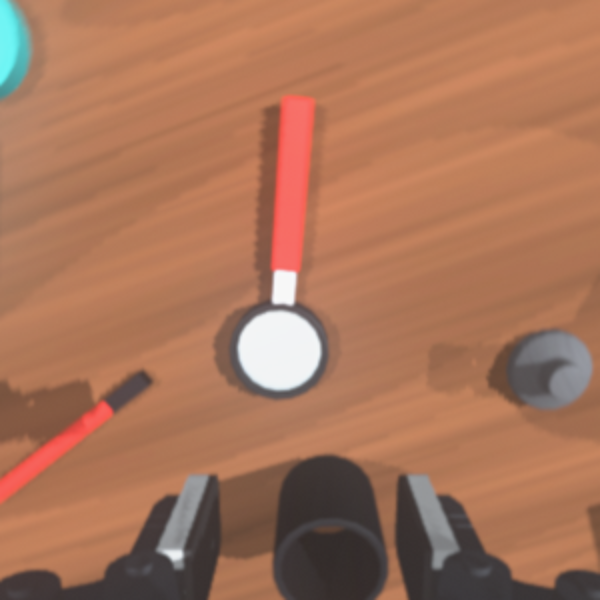

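The close crop confirms the choice: red handle from (297,97) to (287,270), black rim with clear lens at (279,350). The pen is at (75,435), the pipe at (330,530) and the anvil at (550,370).

```bash
python3 -m handwheel '[{"claw":45,"linear":[33,-6,0],"spin":0},{"claw":45,"linear":[33,-6,0],"spin":0},{"claw":45,"linear":[0,0,0],"spin":0.53},{"claw":45,"linear":[0,0,45],"spin":0},{"claw":45,"linear":[0,0,45],"spin":0},{"claw":45,"linear":[0,0,40],"spin":0},{"claw":45,"linear":[0,0,0],"spin":0},{"claw":45,"linear":[0,0,0],"spin":0}]'
python3 w.py w8; python3 l.py w8
```

```text
time: 12.05
tool_pos: [0.5324, -0.2785, 0.1064]
ee_rot: [3.142, 0.0, 2.739]
contact_force: [0.4, 0.4, 0.8]
width: 0.0446
grasp_force: 0.0
12.05 [ 0.53240954 -0.27852574  0.10639042] [3.14153872e+00 2.25439854e-04 2.73945480e+00]
handle n 2428 ztop 0.017994028765472486 ((0.5187638998031616, -0.27892550826072693), (0.016067195683717728, 0.09188881516456604), 66.12692260742188)
edge 143 266 260 288
ctr [ 0.5153861 -0.2773416] yaw deg -23.54788888701711 len 0.09168981870389253 wid 0.01605561144780645 front end [ 0.5604731  -0.29699081] rear [ 0.47641861 -0.26035931] grip(-80) [ 0.53128002 -0.28426827]
rim n 969 ((0.6041991710662842, -0.3169887661933899), 0.02969726175069809) pred lens [ 0.60447597 -0.31616755]
```

```bash
python3 -m handwheel '[{"claw":45,"linear":[-1.3,-5.8,0],"spin":0.08},{"claw":45,"linear":[0,0,35],"spin":0},{"claw":45,"linear":[0,0,35],"spin":0},{"claw":45,"linear":[0,0,20],"spin":0},{"claw":45,"linear":[0,0,5],"spin":0},{"claw":30,"linear":[0,0,0],"spin":0},{"claw":12,"linear":[0,0,0],"spin":0},{"claw":10,"linear":[0,0,0],"spin":0}]'
python3 -m handwheel '[{"claw":8,"linear":[0,0,0],"spin":0},{"claw":8,"linear":[0,0,0],"spin":0},{"claw":8,"linear":[0,0,0],"spin":0},{"claw":8,"linear":[0,0,0],"spin":0},{"claw":8,"linear":[0,0,-5],"spin":0},{"claw":8,"linear":[0,0,-10],"spin":0},{"claw":8,"linear":[0,0,-20],"spin":0},{"claw":8,"linear":[0,0,0],"spin":0}]'
```

```text
time: 12.9
tool_pos: [0.5324, -0.2862, 0.0132]
ee_rot: [-3.14, 0.005, 2.726]
contact_force: [-0.3, -0.3, 6.5]
width: 0.0142
grasp_force: 62.9
time: 13.7
tool_pos: [0.5326, -0.2862, 0.0487]
ee_rot: [-3.14, 0.006, 2.726]
contact_force: [0.8, -0.1, 0.8]
width: 0.0143
grasp_force: 62.0
```

```bash
python3 -m handwheel '[{"claw":8,"linear":[0,0,-30],"spin":0},{"claw":8,"linear":[0,0,-40],"spin":0},{"claw":8,"linear":[0,0,-40],"spin":0},{"claw":8,"linear":[0,0,-40],"spin":0},{"claw":8,"linear":[0,0,-20],"spin":0},{"claw":8,"linear":[10,18,0],"spin":0},{"claw":8,"linear":[18,32,0],"spin":0},{"claw":8,"linear":[18,32,0],"spin":0}]'
python3 -m handwheel '[{"claw":8,"linear":[18,32,0],"spin":0},{"claw":8,"linear":[18,32,0],"spin":0},{"claw":8,"linear":[18,32,0],"spin":0},{"claw":8,"linear":[18,32,0],"spin":0},{"claw":8,"linear":[18,32,0],"spin":0},{"claw":8,"linear":[18,32,0],"spin":0},{"claw":8,"linear":[18,32,0],"spin":0},{"claw":8,"linear":[18,32,0],"spin":0}]'
python3 -m handwheel '[{"claw":8,"linear":[18,32,0],"spin":0},{"claw":8,"linear":[18,32,0],"spin":0},{"claw":8,"linear":[18,32,0],"spin":0},{"claw":8,"linear":[10,16,0],"spin":0},{"claw":8,"linear":[0,0,0],"spin":0},{"claw":8,"linear":[0,0,0],"spin":0},{"claw":8,"linear":[0,0,0],"spin":0},{"claw":8,"linear":[0,0,0],"spin":0}]'
python3 w.py w9 loupe dent collar_mid
python3 - <<'E'
from h import *
from m import near
im,d=ctrl.capture('scene');cp=ctrl.camera_params('scene');np.savez('s2.npz',im=im,d=d,K=cp['mtx'],k1=cp['k1'],T=cp['cam_to_world'])
save(im,'s2.png');a=cv2.imread('pics/s2.png');b=cv2.imread('pics/w9.png')
a=cv2.resize(a[100:280,330:490],(400,450));b=cv2.resize(b,(400,300));o=np.zeros((450,800,3),np.uint8);o[:,:400]=a;o[:300,400:]=b;cv2.imwrite('pics/sw9.png',o)
E
```

```text
time: 14.5
tool_pos: [0.5205, -0.189, 0.2133]
ee_rot: [3.141, -0.003, 2.725]
contact_force: [0.5, -0.1, -1.1]
width: 0.0147
grasp_force: 62.0
time: 15.3
tool_pos: [0.4913, 0.1033, 0.2132]
ee_rot: [-3.141, -0.003, 2.726]
contact_force: [1.5, 1.1, -0.7]
width: 0.0142
grasp_force: 62.0
time: 16.1
tool_pos: [0.4802, 0.2285, 0.2151]
ee_rot: [-3.141, -0.0, 2.724]
contact_force: [-0.2, 0.4, -0.5]
width: 0.0143
grasp_force: 62.0
16.1 [0.48016936 0.22851009 0.21507274] [-3.14113457e+00 -4.60408255e-04  2.72427597e+00]
loupe 0.73 [156.  99.] 4997 [0.3647 0.0743 0.0143]
loupe 0.69 [252. 283.] 7441 [0.4665 0.2338 0.2198]
dent 0.61 [220. 333.] 2255 [0.5335 0.2666 0.0282]
collar_mid 0.83 [302. 401.] 250 [0.6015 0.2926 0.1048]
collar_mid 0.75 [254. 283.] 7450 [0.4666 0.2336 0.2198]
```

View pics/sw9.png

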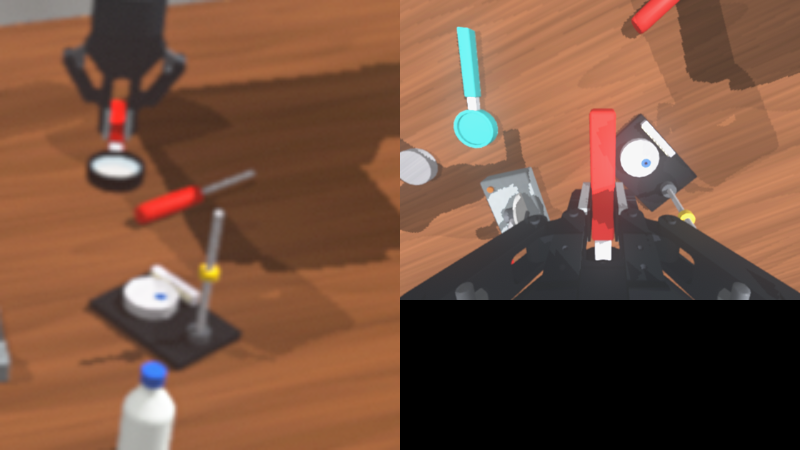

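The loupe is held level, with its rim at scene crop (117,170). The stand with the dent (160,296) and the collar (210,272) are undisturbed.

```bash
cat > t.py <<'E'
from m import *
from scipy.spatial.transform import Rotation as R
w,sc=sys.argv[1:3]
im,d,cp,P,h,red,yel,blu=load(w)
s=ctrl.read_state();t=s['tool_pos'];Rt=R.from_euler('xyz',s['ee_rot']).as_matrix()
m=red&(np.linalg.norm(P-t,axis=-1)<.09);Q=P[m]
Q=Q[(Q[:,2]>np.median(Q[:,2])-.006)];n=np.linalg.svd(Q-Q.mean(0),full_matrices=False)[2]
ax=n[0]*np.sign((n[0]@-Rt[:,0]));q=(Q-t)@Rt
up=n[2]*np.sign(n[2][2]);print('handle n',m.sum(),'axis world',ax.round(3),'yaw',np.degrees(np.arctan2(ax[1],ax[0])),'normal',up.round(3),'zmed',np.median(Q[:,2]),'rel tcp',np.median(Q[:,2])-t[2])
rear=(q[:,0]).max();print('tool x range',q[:,0].min(),rear,'y',q[:,1].mean())
# line in tool frame; rear end at loupe x=-140
c=Q.mean(0);tr=((Q-c)@ax).min();lens=c+ax*(tr+.140)-up*.009;print('lens from handle',lens)
for nm,(im,d,cp,P,h,red,yel,blu) in((w,(im,d,cp,P,h,red,yel,blu)),(sc,load(sc))):
    m=near(P,lens[0],lens[1],.05)&(abs(P[...,2]-lens[2])<.03)&(h[...,2]<95)
    if m.sum()>20: print(nm,'rim dark',m.sum(),P[m].min(0),P[m].max(0),'top z',np.percentile(P[m][:,2],95),cv2.minEnclosingCircle(P[m][:,:2].astype(np.float32)))
    m=near(P,lens[0],lens[1],.026)&(abs(P[...,2]-lens[2])<.03)&(h[...,2]>=120)
    if m.sum()>20: print(nm,'glass',m.sum(),P[m].mean(0))
    y=(abs(h[...,0]-28)<9)&(h[...,1]>110)&(h[...,2]>90)
    m=y&near(P,.607,.29,.04)
    if m.any():
        r,c=np.nonzero(m);z=P[m]
        print(nm,'collar',m.sum(),'rc',r.mean(),c.mean(),'z',np.percentile(z[:,2],[2,50,98]),z.mean(0))
        o,dd=rays([[c.mean(),r.mean()]],cp); print('  ray',o.round(4),dd[0].round(4))
    m=blu&near(P,.5455,.2733,.03)
    if m.any(): r,c=np.nonzero(m); print(nm,'blue',m.sum(),atz([[c.mean(),r.mean()]],.028,cp))
# triangulate collar from both views
def crays(n):
    im,d,cp,P,h,*_=load(n);m=(abs(h[...,0]-28)<9)&(h[...,1]>110)&(h[...,2]>90)&near(P,.607,.29,.04);r,c=np.nonzero(m);return rays([[c.mean(),r.mean()]],cp)
L=[]
for nn in ('w1',w,sc):
    o,dd=crays(nn);dd=dd[0]/np.linalg.norm(dd[0]);L.append((o,dd))
A=sum(np.eye(3)-np.outer(x,x) for _,x in L);b=sum((np.eye(3)-np.outer(x,x))@o for o,x in L);X=np.linalg.solve(A,b);print('collar tri',X,[np.linalg.norm(np.cross(X-o,x)).round(4) for o,x in L])
E
python3 t.py w9 s2
```

```text
handle n 5192 axis world [ 0.916 -0.401 -0.001] yaw -23.627903724444224 normal [0.028 0.061 0.998] zmed 0.21998119194188961 rel tcp 0.00441150069868651
tool x range -0.030459029708142144 0.06070119204851359 y -0.00147374130874135
lens from handle [0.55229952 0.19537511 0.21085836]
w9 rim dark 465 [0.52186153 0.1944184  0.20198237] [0.53429558 0.21871419 0.22024172] top z 0.2186694256065822 ((0.5289384126663208, 0.2064201682806015), 0.0132431136444211)
w9 collar 248 rc 301.36290322580646 400.39112903225805 z [0.09718989 0.10478635 0.10663441] [0.60264587 0.2919627  0.1035033 ]
  ray [0.4108 0.2586 0.3497] [ 0.6775  0.1178 -0.8693]
w9 blue 98 [[0.54570282 0.27317456 0.028     ]]
s2 rim dark 161 [0.52641666 0.16558934 0.2012795 ] [0.58568475 0.22368773 0.22245326] top z 0.22079265395312941 ((0.5576903820037842, 0.19672583043575287), 0.03196603059768677)
s2 glass 131 [0.54766504 0.19867337 0.21394366]
s2 collar 40 rc 209.025 412.875 z [0.09568158 0.10269383 0.10889663] [0.61285829 0.28822669 0.10253277]
  ray [ 1.5593 -0.2964  0.8652] [-0.7241  0.4473 -0.5835]
s2 blue 6 [[0.54718011 0.27264651 0.028     ]]
collar tri [0.60782019 0.29178006 0.09812462] [np.float64(0.0012), np.float64(0.0012), np.float64(0.0004)]
```

```bash
cat > f.py <<'E'
from m import *
from scipy.optimize import minimize
def proj(X,cp):
    T=np.linalg.inv(np.array(cp['cam_to_world']));p=X@T[:3,:3].T+T[:3,3];x=np.c_[p[:,0]/-p[:,2],-p[:,1]/-p[:,2]]
    x=x*(1+cp['k1']*(x**2).sum(1,keepdims=True));K=np.array(cp['mtx']);return np.c_[x[:,0]*K[0,0]+K[0,2],x[:,1]*K[1,1]+K[1,2]]
a=np.linspace(0,2*np.pi,40);ring=np.c_[np.cos(a)*.01,np.sin(a)*.01]
cyl=np.r_[np.c_[ring,0*a-.005],np.c_[ring,0*a+.005]]
V=[];
for n in sys.argv[1:]:
    im,d,cp,P,h,*_=load(n);y=((abs(h[...,0]-28)<11)&(h[...,1]>90)&(h[...,2]>80)&near(P,.607,.29,.05)).astype(np.uint8)
    y=cv2.morphologyEx(y,cv2.MORPH_CLOSE,np.ones((3,3)));r,c=np.nonzero(y);print(n,y.sum(),r.min(),r.max(),c.min(),c.max())
    pts=np.c_[c,r].astype(np.float32);hull=cv2.convexHull(pts);V.append((cp,np.r_[[pts.min(0)-.5,pts.max(0)+.5]]))
    z=P[y>0][:,2];print(' zhist',np.histogram(z,np.arange(.092,.114,.002)))
def cost(X,V=V):
    e=[]
    for cp,bb in V:
        p=proj(cyl+X,cp);w=1/np.ptp(bb,0).mean()*20
        e+=list((np.r_[p.min(0),p.max(0)]-bb.ravel()))
    return np.sum(np.sqrt(1+np.square(e))-1)
r=minimize(cost,[.607,.29,.101],method='Nelder-Mead',options=dict(xatol=1e-5,fatol=1e-6));print(r.x,r.fun)
for i in range(len(V)): 
    r1=minimize(lambda X:cost(X,V[:i]+V[i+1:]),[.607,.29,.101],method='Nelder-Mead',options=dict(xatol=1e-5,fatol=1e-6));print('without',i,r1.x,r1.fun)
E
python3 f.py w1 w9 s2
python3 - <<'E'
from m import *
im,d,cp,P,h,red,*_=load('w9')
m=red&(np.linalg.norm(P-[.48,.2285,.215],axis=-1)<.09);Q=P[m];rng=np.random.default_rng(0);best=0
for _ in range(500):
    a=Q[rng.choice(len(Q),3)];n=np.cross(a[1]-a[0],a[2]-a[0]);L=np.linalg.norm(n)
    if L<2e-5: continue
    k=abs((Q-a[0])@n/L)<.0007
    if k.sum()>best: best=k.sum();B=k
q=Q[B];n=np.linalg.svd(q-q.mean(0),full_matrices=False)[2][2];print(best,len(Q),n*np.sign(n[2]),q.mean(0))
E
```

```text
w1 209 250 267 408 426
 zhist (array([ 0,  1,  7, 18, 17, 10, 94, 52,  2,  0,  1]), array([0.092, 0.094, 0.096, 0.098, 0.1  , 0.102, 0.104, 0.106, 0.108,
       0.11 , 0.112, 0.114]))
w9 259 294 312 389 412
 zhist (array([  0,   0,  20,  27,  25,  34, 107,  46,   0,   0,   0]), array([0.092, 0.094, 0.096, 0.098, 0.1  , 0.102, 0.104, 0.106, 0.108,
       0.11 , 0.112, 0.114]))
s2 46 206 212 409 416
 zhist (array([ 0,  3,  6,  4,  4, 10,  8,  6,  2,  0,  3]), array([0.092, 0.094, 0.096, 0.098, 0.1  , 0.102, 0.104, 0.106, 0.108,
       0.11 , 0.112, 0.114]))
[0.60943431 0.29118608 0.09926813] 5.641510186530932
without 0 [0.60764253 0.29198206 0.09831804] 4.557566105583341
without 1 [0.60928765 0.29060745 0.10015383] 1.0303379555327463
without 2 [0.61368252 0.29325738 0.09201091] 4.210261606188375
3673 5192 [0.00766255 0.00829699 0.99993622] [0.46422262 0.23466277 0.2199687 ]
```

```bash
python3 -m handwheel '[{"claw":8,"linear":[12,22,0],"spin":0},{"claw":8,"linear":[13,24,0],"spin":0},{"claw":8,"linear":[12.2,22,0],"spin":0},{"claw":8,"linear":[0,0,20],"spin":0},{"claw":8,"linear":[0,0,30],"spin":0},{"claw":8,"linear":[0,0,25],"spin":0},{"claw":8,"linear":[0,0,0],"spin":0},{"claw":8,"linear":[0,0,0],"spin":0}]'
python3 -m handwheel '[{"claw":8,"linear":[0,0,15],"spin":0},{"claw":8,"linear":[0,0,10],"spin":0},{"claw":8,"linear":[0,0,7],"spin":0},{"claw":8,"linear":[0,0,3.6],"spin":0},{"claw":8,"linear":[0,0,0],"spin":0},{"claw":8,"linear":[0,0,0],"spin":0},{"claw":8,"linear":[0,0,0],"spin":0},{"claw":8,"linear":[0,0,0],"spin":0}]'
python3 w.py wa; python3 - <<'E'
from h import *
for n,o in(('scene','s3'),('top','t3')):
    im,d=ctrl.capture(n);cp=ctrl.camera_params(n);np.savez(o+'.npz',im=im,d=d,K=cp['mtx'],k1=cp['k1'],T=cp['cam_to_world']);save(im,o+'.png')
a=cv2.imread('pics/s3.png');b=cv2.imread('pics/t3.png')
a=cv2.resize(a[150:270,290:450],(480,360),interpolation=2);b=cv2.resize(b[140:250,160:290],(310,262));o=np.zeros((360,800,3),np.uint8);o[:,:480]=a;o[:262,485:795]=b;cv2.imwrite('pics/fin.png',o)
E
python3 t.py wa s3; python3 t.py wa t3|grep t3; python3 f.py w1 w9 s3|grep -A3 -E '^s3|^\['
```

```text
time: 17.15
tool_pos: [0.4739, 0.3065, 0.1408]
ee_rot: [-3.141, -0.0, 2.725]
contact_force: [0.2, -0.1, 0.4]
width: 0.0142
grasp_force: 62.0
time: 17.95
tool_pos: [0.474, 0.3067, 0.1053]
ee_rot: [3.141, 0.001, 2.726]
contact_force: [-0.1, -0.3, -1.4]
width: 0.0139
grasp_force: 62.0
17.95 [0.47396371 0.30674735 0.1053351 ] [3.14104199e+00 5.45230303e-04 2.72572627e+00]
handle n 3425 axis world [ 0.915 -0.403  0.007] yaw -23.749184825641038 normal [-0.009 -0.003  1.   ] zmed 0.1101179266627001 rel tcp 0.005000550814875215
tool x range -0.03047793761906171 0.06051598249220783 y -0.0001292952237945651
lens from handle [0.54657088 0.27457591 0.10164779]
wa rim dark 466 [0.5159931  0.27288739 0.0920553 ] [0.52808199 0.29725008 0.11085137] top z 0.10910876108196395 ((0.5216864347457886, 0.28515756130218506), 0.013150053098797798)
s3 rim dark 138 [0.51770876 0.24317791 0.09260331] [0.57894372 0.30214196 0.11278926] top z 0.10985097212470278 ((0.5486716032028198, 0.27414578199386597), 0.03302710875868797)
s3 glass 126 [0.54271081 0.27663955 0.10359659]
s3 collar 41 rc 209.09756097560975 412.9
[... 818 characters left out ...]
29096439 0.10023152] 5.86408440683007
without 0 [0.60685464 0.29187805 0.09932067] 4.644774179517146
without 1 [0.60869976 0.29028857 0.10125674] 0.9980756587502508
without 2 [0.61368252 0.29325738 0.09201091] 4.210261606188375t.py:28: RuntimeWarning: Mean of empty slice.
  im,d,cp,P,h,*_=load(n);m=(abs(h[...,0]-28)<9)&(h[...,1]>110)&(h[...,2]>90)&near(P,.607,.29,.04);r,c=np.nonzero(m);return rays([[c.mean(),r.mean()]],cp)
  ret = ret.dtype.type(ret / rcount)
t.py:28: RuntimeWarning: Mean of empty slice.
  im,d,cp,P,h,*_=load(n);m=(abs(h[...,0]-28)<9)&(h[...,1]>110)&(h[...,2]>90)&near(P,.607,.29,.04);r,c=np.nonzero(m);return rays([[c.mean(),r.mean()]],cp)
  ret = ret.dtype.type(ret / rcount)
```

View pics/fin.png

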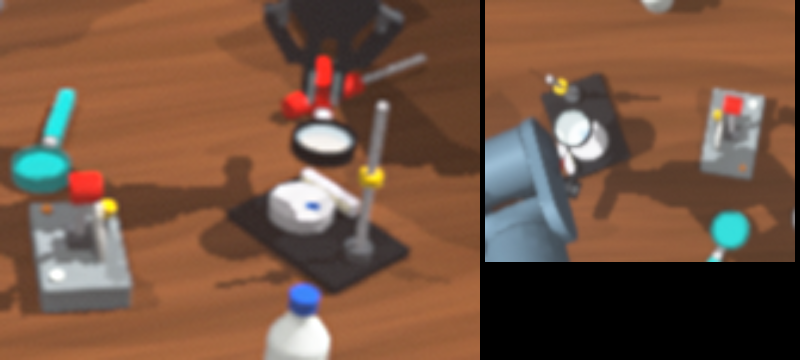

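The loupe (rim at (323,140)) hangs level over the dent at collar height, and the lever lines up with the pointer at (95,195). The lens is about 2 mm from the dent horizontally and within 1 mm of the collar's mid-height. I'll hold it still a moment and hand in.

```bash
python3 -m handwheel '[{"claw":8,"linear":[0,-0.8,0.6],"spin":0},{"claw":8,"linear":[0,0,0],"spin":0},{"claw":8,"linear":[0,0,0],"spin":0},{"claw":8,"linear":[0,0,0],"spin":0},{"claw":8,"linear":[0,0,0],"spin":0},{"claw":8,"linear":[0,0,0],"spin":0},{"claw":8,"linear":[0,0,0],"spin":0},{"claw":8,"linear":[0,0,0],"spin":0}]'; python3 -c "
from rig import ctrl
print(ctrl.sign_off())"
```

```text
time: 18.9
tool_pos: [0.4734, 0.3059, 0.1043]
ee_rot: [3.142, 0.0, 2.726]
contact_force: [0.2, -0.5, -1.2]
width: 0.0142
grasp_force: 62.0
the job is handed in; nothing more can be done
None
```

I handed the job in at 18.9 s; no verdict came back, but by my last measurements the lever was within about 0.02 rad of the pointer and the loupe was held level, its lens about 2 mm from the dent and within 1 mm of the collar's mid-height.

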